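# Park the pusher paddle of an empty shelf tray for refilling

### The arm

A 6-joint arm with a two-finger parallel gripper is mounted at the origin on the work surface. World frame = base frame: x ahead of the robot, y to its left, z up, the work surface at z = 0. Lengths are in mm, angles in rad, forces in N, time in s.
With the tool pointing down it reaches from about 275 to 1000 mm from the base axis. Payload 8.4 kg.
Tool frame: the origin (TCP) lies midway between the tips of the shut fingers; the grasp point (between the pads) lies 19 mm behind it (r.grip_point_offset is the distance from the TCP to the grasp point, in mm); z points along the fingers, x is the direction in which the jaws open and shut, and the axes are right-handed (so a half turn about z gives the same grasp; the last joint's range is limited). The gripper opens to 85 mm and grips with 20 to 120 N. Pads are 22 mm wide; open, the fingers measure 114 mm over their backs; the gripper's body (76 mm by 85 mm) begins 54 mm behind the grasp point. The pads swing forward as they close: fully open they stand 13 mm farther back than shut.
Start: joints at [-1.226, 0.353, 1.633, -0, 1.155, -0.002], TCP at [212.43, -587.793, 195.481] pointing down, gripper open.
Joint ranges: [-2.63, 2.63], [-0.92, 2.1], [0.06, 2.66], [-1.3, 4.44], [0, 2.69], [-3.02, 3.02]. Speed limits (rad/s): [2.22, 2.22, 2.79, 3.14, 3.14, 3.14].

### API

Orientations are given as [roll, pitch, yaw] about the fixed x, y, z axes, in that order (R = Rz(yaw) Ry(pitch) Rx(roll)).
In Python, from rig import monitor, vision, sign_off, r gives the robot as it stands.
- The arm moves only by the shell command python3 -m inch 'ROWS' [FORCE]. ROWS is JSON, a list of rows, each an object with "dp": the shift along the tool's x, y, z in mm, a list of three; "angular": the turn, a rotation vector about the tool's x, y, z in rad, a list of three; "fingers": the closure in counts, from 0 (fully open) to 255 (shut). A call has 1 to 12 rows; each row is the pose to reach, as a shift and turn from the pose commanded when the call began, along the tool's axes at that moment; what a row does not reach only later rows make up. A row lasts 1/12 s, in which the tool goes at most 41.7 mm and 7.16 degrees, less where a joint would pass 70% of its speed; a pose out of reach is approached as far as the arm can. A call with a gripper value outside its range is refused whole. The fingers move at their own pace and stop on an object; FORCE is the grip in N (left out, the last holds). Time passes only in rows, so rows that repeat a pose let the fingers close. It gives the time, the measured TCP pose, the force and the opening at its end, in the units of the state.
- monitor.sense(): the state, without advancing time (a new reading comes with each control period).
- vision.grab_frame(name): name is "side" or "top"; returns (picture, depth): 400x640x3 uint8, blue, green, red; 400x640 float32, mm along the optical axis (not along the pixel's ray), 0 where there is no reading.
- vision.camera_params(name): a dict with "fx", "fy", "cx", "cy" (pixels), "R" (3x3) and "t" (3): a world point X has camera coordinates R X + t. Camera axes: x right, y down, z forward; pixel columns grow to the right and rows downward; lengths in mm; the calibration is good to about 2 mm. A picture is of the moment at which its call begins. camera_params takes no time and is no camera call.
- sign_off(): hands the job in, once; it reports no verdict.
The state is a dict: "clock": time; "qpos": joint angles; "qvel": joint speeds; "joint_efforts": joint torques, N m; "eef_pos": TCP position; "tcp_rot": TCP orientation; "contact_force": force on the tool from outside, world axes, zero at the start; "wrist_torque": the same for the moment, N m; "opening": opening from 0.0 (shut) to 1.0 (fully open).
Only numpy, scipy, OpenCV 4.12 (cv2) and the standard library are available. Lean on these libraries where they do the work, as an engineer would, in place of code of your own. Each camera call takes 0.05 s, during which the arm holds its last target.

### The job

The empty tray on the display is about to be refilled: with the fingertips on the front face of its black spring paddle, push the paddle gently back along its track until it clicks into the rear latch and stays there by itself, then take the hand away. Only push it: do not grip it or pull it from behind, do not ram it against the end of the latch, and leave the full trays beside it and their goods alone.

Things in the scene. Friction and masses are not known exactly. Their poses are not given: they have to be found in the camera images.
- riser: Low white steel display deck on the counter, 330 mm deep, 400 mm wide, 30 mm high, with a price rail along its front edge (41 mm high). Origin: middle of its front edge, underside. x points from the front edge to the back, y to the left, z up.
- tray_empty: The empty one of three equal white pusher trays side by side on the deck, 99 mm apart; 300 mm long, 97 mm wide (92 inside). Floor top 4 mm (goods stand on ribs 4 mm higher), side walls up to 50 mm, clear front lip up to 34 mm above its underside. Origin: middle of its front edge, underside. x runs from the front lip back along the tray, y to the left, z up.
- paddle: Black pusher paddle in the empty tray: upright plate 88 mm wide, 4 mm thick, front face to the tray's front, top edge 100 mm above the tray floor. Origin: on the tray floor under the middle of the front face; axes as the tray's. Slides only along the tray's x, by 205 mm at most; starts at its front rest (x = 30 mm). A spring draws it forward with 3 to 5 N.
- pawl_nose (a point): The place of the sprung pawl under the same paddle: 24 mm behind the front face, 30 mm to the right of the tray's middle line, on the level of the tray floor. The pawl itself moves up and down by spring as it rides over the latch clip.
- latch: Steel latch clip on the floor of the empty tray, right of the track, 40 mm long, 20 mm wide, 16 mm high; how far back it is clipped differs. From the front: a ramp 19 mm long rising 8 mm, its crest 6.5 mm before the notch, the notch, a rear side rising to an end wall. Origin: on the tray floor at the middle of the notch; axes as the tray's.
- notch (a point): The same point, the middle of the notch. The paddle is parked when pawl_nose is level with it along the tray's x. On the way the push needed grows on the ramp to about 6 to 9 N, falls nearly to nothing as the pawl drops into the notch, and grows again to 8 to 13 N if pushed on; the end wall comes about 7 mm past the parked place. The latch holds the paddle against its spring.
- paddle_back: The back shell, ribs and spring drum of the same paddle, behind the plate (from 4 to 47 mm behind the front face). Same origin and axes as the paddle.
- paddle_boxes: The equal paddle in the tray of pine boxes, resting on the rear box; not to be moved. Origin as for the paddle.
- paddle_cartons: The equal paddle in the tray of cartons, resting on the rear carton; not to be moved. Origin as for the paddle.
- pine_box0: Open pine box, 68 x 82 x 74 mm high, the front one in its tray. Origin: centre of its underside.
- pine_box1: The same pine box, the rear one in its tray. Origin: centre of its underside.
- carton0: Closed cardboard carton, 62 x 76 x 84 mm high, the front one in its tray. Origin: centre of its underside.
- carton1: The same carton, the rear one in its tray. Origin: centre of its underside.

How it is judged (in metres and radians):
On the way:
1. the fingers push the paddle more than 40 mm back from its front rest (x of paddle in the frame of tray_empty above 0.07 m and contact force between the fingers and paddle above 1 N), for 0.1 s.
At the end, for the whole second after the job is handed in: With the hand away, the paddle stays at rest with its pawl in the notch of the latch clip (pawl_nose within 3.5 mm of the notch along the tray), and the neighbouring paddles and all goods are within 15 mm of where they started (x of pawl_nose in the frame of latch between -0.0035 and 0.0035 m and linear speed of paddle below 0.005 m/s and not (distance of any of pine_box0, pine_box1, carton0, carton1, paddle_boxes, paddle_cartons from where it was at the start of the episode above 0.015 m)); the robot touches nothing.
It fails at once if the paddle is gripped or pulled from behind: the fingers press on its back shell or spring drum (contact force between the fingers and paddle_back above 1 N).
It fails at once if the paddle is rammed: pushed with more than 35 N (contact force between any of the fingers, the arm and paddle above 35 N).
It fails at once if goods or a paddle of the full trays are moved by more than 15 mm, or lifted (distance of any of pine_box0, pine_box1, carton0, carton1, paddle_boxes, paddle_cartons from where it was at the start of the episode above 0.015 m).
It also fails if it takes over 43 s, if anything falls off the work surface, if the arm or the gripper's body presses on something with over 40 N, if the wrist force passes 120 N, or if a joint passes its speed limit or range.

## Working session

There is one attempt and no reset: what is moved stays moved. The work goes in short steps, Python scripts to look and compute and a shell command to move; the robot and the scene stay as the last step left them, time stands still between calls to the robot, and variables do not carry over. Pictures are saved under pics/ and viewed, and the job is handed in when it is done.

```bash
ls; mkdir -p pics; python3 - <<'E'
from rig import monitor, vision, r
import cv2,numpy as np
print(monitor.sense()); print(r.grip_point_offset)
for n in("side","top"):
    p,d=vision.grab_frame(n); cv2.imwrite(f"pics/{n}0.png",p); np.save(f"pics/{n}0.npy",d)
    print(vision.camera_params(n))
E
```

```text
pics
{'clock': 0.0, 'qpos': array([-1.22638449e+00,  3.53612696e-01,  1.63412871e+00, -3.48309626e-05,
        1.15519320e+00, -2.42527316e-03]), 'qvel': array([-0.00304895, -0.00057848, -0.00069399,  0.00036845,  0.00047449,
       -0.00048072]), 'joint_efforts': array([ 3.51218223e-03, -6.05239320e+01, -3.42066193e+01,  1.99487604e-04,
        9.49419133e-03,  2.25404612e-06]), 'eef_pos': array([ 212.25253114, -587.30619934,  194.78617214]), 'tcp_rot': array([ 3.14156406e+00,  1.34202909e-03, -1.22394515e+00]), 'contact_force': array([0.25737376, 0.3078112 , 0.07961634]), 'wrist_torque': array([-0.00299945, -0.00591215, -0.00108203]), 'opening': 1.001254451556795}
18.700000000000003
{'fx': 420.734969720682, 'fy': 420.734969720682, 'cx': 326.48409842648516, 'cy': 195.4411716480992, 'R': array([[ 0.93857743, -0.34457926, -0.01837243],
       [-0.19713525, -0.49174308, -0.84813114],
       [ 0.28321389,  0.7996586 , -0.52946767]]), 't': array([-499.46574801,  156.79006373,  504.29726094])}
{'fx': 468.9761265774809, 'fy': 468.9761265774809, 'cx': 320.54223733351745, 'cy': 197.99660425184084, 'R': array([[ 0.01559536, -0.99973088,  0.01717407],
       [-0.99830618, -0.01653138, -0.05578068],
       [ 0.05604958, -0.01627506, -0.99829533]]), 't': array([ -3.26734001, 550.6266956 , 727.45437888])}
```

View pics/side0.png

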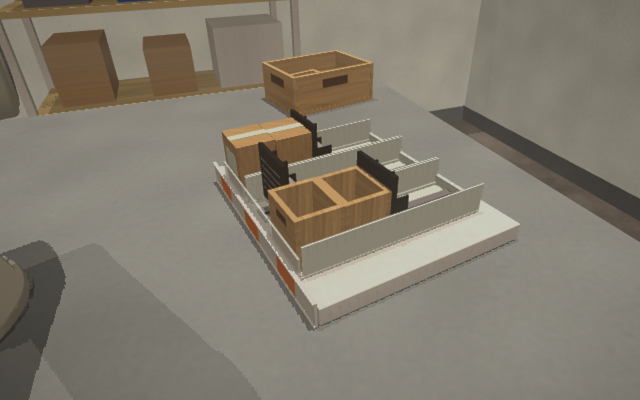

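View pics/top0.png

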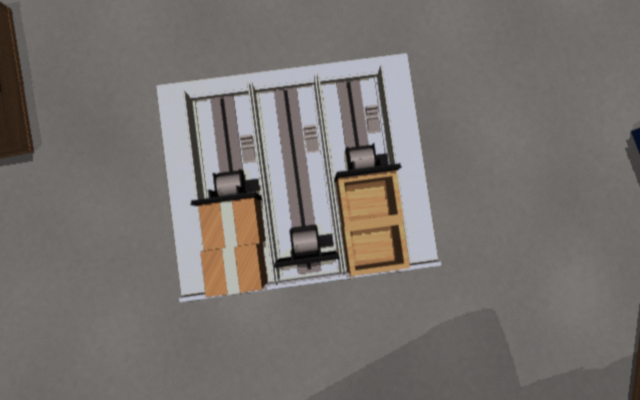

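The centre tray is the empty one. In the top view its paddle is at about (307,262) and its latch clip at about (311,138). The deck corners are at about (181,299), (439,264), (157,85) and (407,54).

```bash
cat > h.py <<'E'
import numpy as np
from rig import vision
def ray(n,u,v,z):
    c=vision.camera_params(n);d=c['R'].T@np.array([(u-c['cx'])/c['fx'],(v-c['cy'])/c['fy'],1]);o=-c['R'].T@c['t']
    return o+d*(z-o[2])/d[2]
def dep(n,u,v,D):
    c=vision.camera_params(n);k=D[v,u];return c['R'].T@(np.array([(u-c['cx'])/c['fx']*k,(v-c['cy'])/c['fy']*k,k])-c['t'])
def proj(n,X):
    c=vision.camera_params(n);p=c['R']@np.asarray(X)+c['t'];return c['fx']*p[0]/p[2]+c['cx'],c['fy']*p[1]/p[2]+c['cy']
E
python3 - <<'E'
from h import *
import cv2
np.set_printoptions(precision=1,suppress=True)
for u,v in((157,85),(407,54)):print(ray('top',u,v,30))
for u,v in((181,299),(439,264)):print(ray('top',u,v,41))
p=cv2.imread('pics/top0.png');cv2.imwrite('pics/topz.png',cv2.resize(p[70:290,240:360],None,fx=5,fy=2.7*1,interpolation=2) if 0 else cv2.resize(p[225:285,250:360],None,fx=7,fy=7,interpolation=2))
cv2.imwrite('pics/topz2.png',cv2.resize(p[70:170,250:350],None,fx=6,fy=6,interpolation=2))
p=cv2.imread('pics/side0.png');cv2.imwrite('pics/sidez.png',cv2.resize(p[120:260,210:340],None,fx=4,fy=4,interpolation=2))
E
```

```text
[722.6 264.4  30. ]
[ 780.6 -127.6   30. ]
[393.6 213.4  41. ]
[ 451.4 -176.1   41. ]
```

View pics/topz.png

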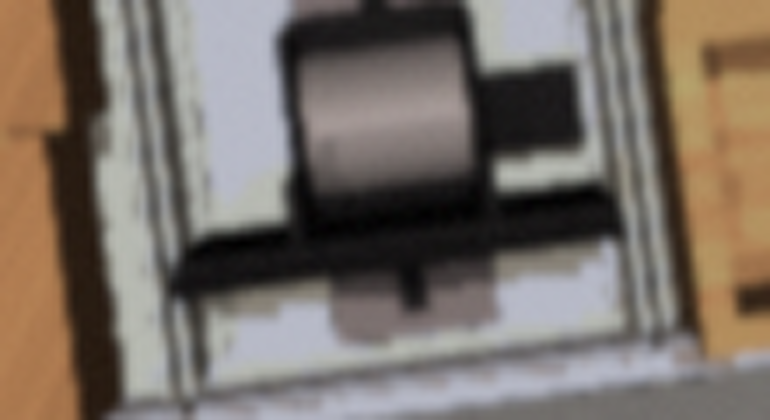

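View pics/topz2.png

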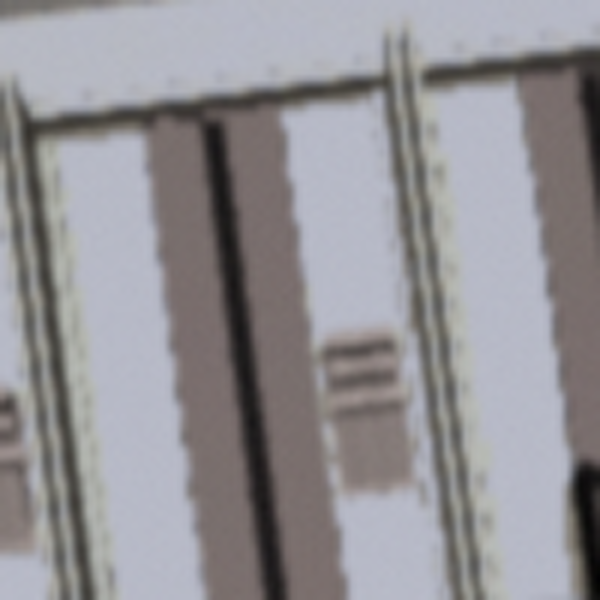

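View pics/sidez.png

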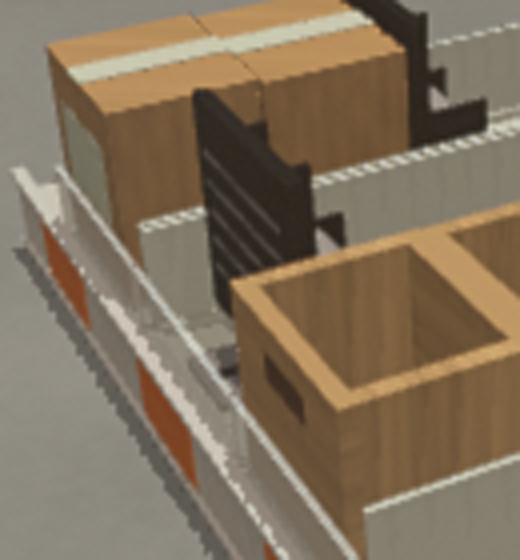

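```bash
python3 - <<'E'
from h import *
np.set_printoptions(precision=1,suppress=True)
yaw=.148;ex=np.array([np.cos(yaw),np.sin(yaw)]);ey=np.array([-ex[1],ex[0]])
f=(ray('top',181,299,41)+ray('top',439,264,41))[:2]/2
print('deck front',f)
def loc(P):P=P[:2]-f;return np.array([P@ex,P@ey])
a=lambda u,v:(250+u/6,70+v/6)
for nm,px,z in(('padL',(275.4,266.4),134),('padR',(337.9,258.6),134),('latch front',a(378,490),34),('latch rear',a(358,330),50),('notch stripe',a(361,378),42),('crest?',a(368,410),42),('tray rear',a(215,110),34)):
    P=ray('top',*px,z);print(nm,P,loc(P))
print(-vision.camera_params('top')['R'].T@vision.camera_params('top')['t'])
D=np.load('pics/top0.npy')
for u,v in((300,261),(320,259),(306,220),(309,150),(309,134),(330,257),(285,264)):P=dep('top',u,v,D);print(u,v,P,loc(P))
E
```

```text
deck front [422.5  18.7]
padL [452.7  65.6 134. ] [36.8 42. ]
padR [464.1 -16.7 134. ] [ 35.9 -41.1]
latch front [621.4  18.7  34. ] [196.7 -29.3]
latch rear [659.7  24.4  50. ] [235.4 -29.3]
notch stripe [649.   23.5  42. ] [224.7 -28.6]
crest? [640.7  21.6  42. ] [216.3 -29.3]
tray rear [720.3  62.8  34. ] [301.   -0.3]
[509.   17.7 757. ]
300 261 [460.2  33.4 133.1] [39.4  9. ]
320 259 [463.2   7.  134.1] [ 38.6 -17.6]
306 220 [515.3  27.7  35.5] [93.1 -4.7]
309 150 [623.4  24.9  37. ] [199.6 -23.4]
309 134 [648.8  25.4  34.9] [224.8 -26.7]
330 257 [466.1  -6.2 134.2] [ 39.4 -31. ]
285 264 [456.   53.  133.6] [38.2 29.1]
```

```bash
cat >> h.py <<'E'
from rig import monitor
from scipy.spatial.transform import Rotation as Ro
yaw=.148;ex=np.array([np.cos(yaw),np.sin(yaw)]);ey=np.array([-ex[1],ex[0]]);f=np.array([422.5,18.7])
def st(tl=None,tz=None):
    s=monitor.sense();R=Ro.from_euler('xyz',s['tcp_rot']);P=s['eef_pos'];d=P[:2]-f
    F=s['contact_force']
    print('t',round(s['clock'],2),'loc',np.round([d@ex,d@ey,P[2]],1),'rot',np.round(s['tcp_rot'],3),'Fx,Fy,Fz tray',np.round([F[:2]@ex,F[:2]@ey,F[2]],2),'op',round(s['opening'],2))
    if tl is not None:
        W=np.r_[f+tl[0]*ex+tl[1]*ey,tz];G=Ro.from_euler('xyz',[np.pi,0,yaw-np.pi/2])
        print('dp',np.round(R.inv().apply(W-P),1),'ang',np.round((R.inv()*G).as_rotvec(),4))
E
python3 -c "
from h import *
st((8,0),190)"
```

```text
t 0.1 loc [-297.3 -568.4  194.9] rot [ 3.142e+00  1.000e-03 -1.224e+00] Fx,Fy,Fz tray [-0.05  0.28 -0.56] op 1.0
dp [-496.9 -411.5    5.5] ang [1.000e-04 1.200e-03 1.988e-01]
```

```bash
python3 -m inch '[{"dp":[-497,-411,5],"angular":[0,0,0.199],"fingers":255},{"dp":[-497,-411,5],"angular":[0,0,0.199],"fingers":255},{"dp":[-497,-411,5],"angular":[0,0,0.199],"fingers":255},{"dp":[-497,-411,5],"angular":[0,0,0.199],"fingers":255},{"dp":[-497,-411,5],"angular":[0,0,0.199],"fingers":255},{"dp":[-497,-411,5],"angular":[0,0,0.199],"fingers":255},{"dp":[-497,-411,5],"angular":[0,0,0.199],"fingers":255},{"dp":[-497,-411,5],"angular":[0,0,0.199],"fingers":255},{"dp":[-497,-411,5],"angular":[0,0,0.199],"fingers":255},{"dp":[-497,-411,5],"angular":[0,0,0.199],"fingers":255},{"dp":[-497,-411,5],"angular":[0,0,0.199],"fingers":255},{"dp":[-497,-411,5],"angular":[0,0,0.199],"fingers":255}]'
python3 -c "
from h import *
st((8,0),190)"
```

```text
clock: 1.1
eef_pos: [381.1, -115.2, 191.6]
tcp_rot: [-3.141, -0.0, -1.423]
contact_force: [1.8, -0.5, 0.6]
opening: 0.002
t 1.1 loc [ -60.7 -126.3  191.6] rot [-3.141 -0.    -1.423] Fx,Fy,Fz tray [ 1.73 -0.79  0.62] op 0.0
dp [-126.3  -68.6    1.7] ang [-0.0003 -0.0001 -0.0006]
```

```bash
python3 -m inch '[{"dp":[-126,-68,2],"angular":[0,0,0],"fingers":255},{"dp":[-126,-68,2],"angular":[0,0,0],"fingers":255},{"dp":[-126,-68,2],"angular":[0,0,0],"fingers":255},{"dp":[-126,-68,2],"angular":[0,0,0],"fingers":255},{"dp":[-126,-68,2],"angular":[0,0,0],"fingers":255},{"dp":[-126,-68,2],"angular":[0,0,0],"fingers":255},{"dp":[-126,-68,2],"angular":[0,0,0],"fingers":255}]'
python3 -c "
from h import *
st((8,0),92)
import cv2
for n in('top','side'):
    p,d=vision.grab_frame(n);cv2.imwrite('pics/%s1.png'%n,p)"
```

```text
clock: 1.68
eef_pos: [429.3, 17.1, 189.3]
tcp_rot: [3.141, -0.0, -1.422]
contact_force: [-0.7, -0.6, 0.1]
opening: 0.001
t 1.68 loc [  6.5  -2.6 189.3] rot [ 3.141 -0.    -1.422] Fx,Fy,Fz tray [-0.8  -0.48  0.12] op 0.0
dp [-2.6 -1.6 97.3] ang [ 0.001  -0.0002  0.0003]
```

View pics/side1.png

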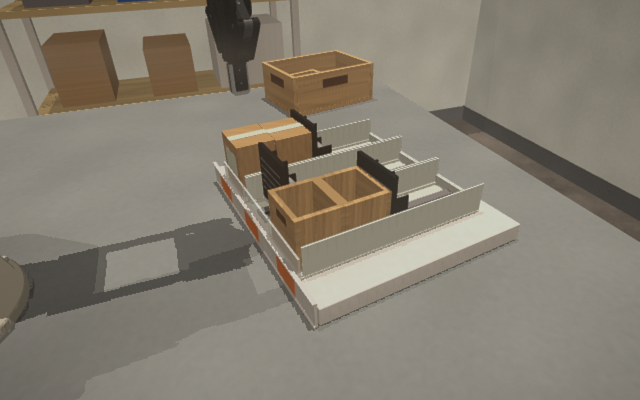

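View pics/top1.png

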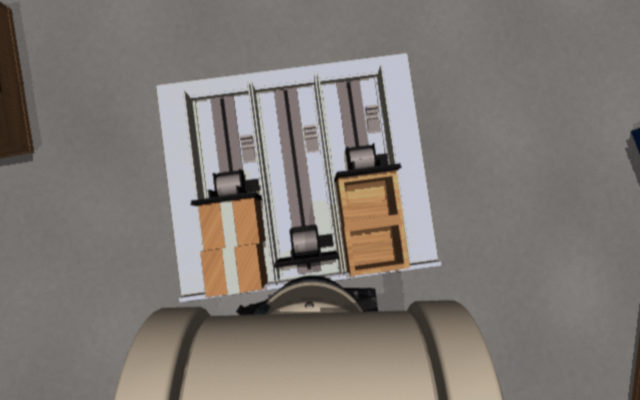

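The top view shows the wrist at about (308,295), in front of the centre paddle. In the side view the shut fingertips hang at about (238,92), above the paddle at (272,165). I'll check that against the projection.

```bash
python3 -c "
from h import *
print(proj('side',monitor.sense()['eef_pos']),proj('side',[452.7,65.6,134]),proj('side',[464,-16.7,134]))"
```

```text
(np.float64(243.96712100841268), np.float64(119.9337086015957)) (np.float64(258.21041253672456), np.float64(141.7468948976978)) (np.float64(280.189026195107), np.float64(164.83010697069363))
```

```bash
python3 -c "
import cv2
p=cv2.imread('pics/side1.png');cv2.imwrite('pics/s1z.png',cv2.resize(p[0:170,170:330],None,fx=4,fy=3.5,interpolation=2))"
```

```text
(no output)
```

View pics/s1z.png

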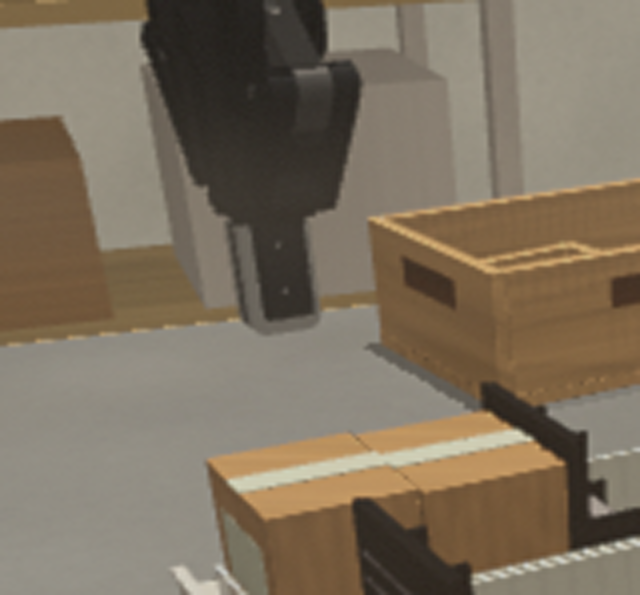

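```bash
python3 -c "
from h import *
np.set_printoptions(precision=1,suppress=True)
p,d=vision.grab_frame('side')
for u,v in((240,90),(240,85),(236,88),(246,88),(240,70)):print(u,v,d[v,u],dep('side',u,v,d))
print(proj('side',[451.4,-176.1,41]),proj('side',[451.4,-176.1,0]),proj('side',[393.6,213.4,41]))
D=np.load('pics/side0.npy')
for u,v in((317,318),(275,165),(263,150),(284,170),(274,170)):print(u,v,dep('side',u,v,D))
st()"
```

```text
240 90 504.46408 [427.3   3.  232.8]
240 85 503.348 [428.4   4.9 238.3]
236 88 505.59473 [423.5   7.  234.6]
246 88 507.1286 [435.    4.4 233.9]
240 70 497.77985 [431.1   8.  255. ]
(np.float64(312.2705357914546), np.float64(302.61637001925817)) (np.float64(313.5435903398557), np.float64(327.6586938012398)) (np.float64(214.06489620319786), np.float64(162.1471593956506))
317 318 [ 455.6 -177.9   16.4]
275 165 [461.1   2.7 124.8]
263 150 [454.6  44.6 129.8]
284 170 [468.4 -17.3 125.7]
274 170 [460.    7.2 115. ]
t 1.83 loc [  6.6  -3.2 189.6] rot [ 3.1 -0.  -1.4] Fx,Fy,Fz tray [0.9 0.1 0.1] op -0.0
```

The scene's heights agree between the two cameras. The side view, though, puts the visible fingertips at z≈228 where 190 is reported. I'll go down part-way over free space and look again.

```bash
python3 -m inch '[{"dp":[-3,-2,30],"angular":[0,0,0],"fingers":255},{"dp":[-3,-2,60],"angular":[0,0,0],"fingers":255},{"dp":[-3,-2,85],"angular":[0,0,0],"fingers":255},{"dp":[-3,-2,85],"angular":[0,0,0],"fingers":255},{"dp":[-3,-2,85],"angular":[0,0,0],"fingers":255}]'
python3 -c "
from h import *
import cv2
np.set_printoptions(precision=1,suppress=True)
st((8,0),92)
p,d=vision.grab_frame('side');cv2.imwrite('pics/side2.png',p);np.save('pics/side2.npy',d)
cv2.imwrite('pics/s2z.png',cv2.resize(p[60:230,190:350],None,fx=4,fy=3.5,interpolation=2))
print(proj('side',monitor.sense()['eef_pos']))
"
```

```text
clock: 2.25
eef_pos: [430.3, 20.0, 104.2]
tcp_rot: [3.139, 0.0, -1.424]
contact_force: [-0.1, 0.2, -0.1]
opening: 0.002
t 2.25 loc [  7.9   0.2 104.2] rot [ 3.1  0.  -1.4] Fx,Fy,Fz tray [-0.   0.2 -0.1] op 0.0
dp [ 0.2 -0.1 12.2] ang [ 0.  0. -0.]
(np.float64(252.42135479178333), np.float64(175.7131647162361))
```

View pics/s2z.png

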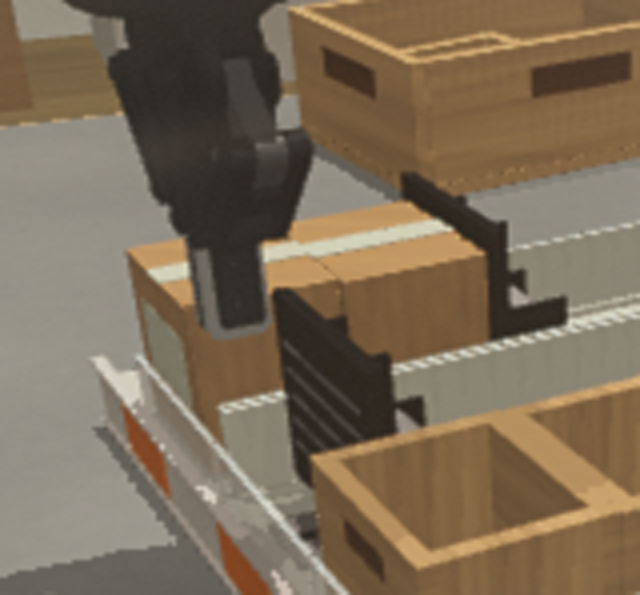

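```bash
python3 -c "
from h import *
np.set_printoptions(precision=1,suppress=True)
d=np.load('pics/side2.npy')
for u,v in((248,140),(248,146),(248,150),(248,152),(248,154),(244,150),(254,150),(240,148)):print(u,v,d[v,u],dep('side',u,v,d))
"
```

```text
248 140 545.9107 [430.1   8.7 164.7]
248 146 548.62164 [428.9   7.4 156.9]
248 150 549.75555 [428.    5.9 152. ]
248 152 553.1766 [427.9   7.7 148.3]
248 154 561.07495 [428.4  13.6 142.5]
244 150 555.2513 [423.8  12.7 149.7]
254 150 554.2594 [436.    7.3 149.9]
240 148 559.24207 [419.8  19.6 150.3]
```

Depth confirms that the visible tips sit about 40 mm above the reported TCP. A reported z of about 74 works either way: the tips would be at 74 or 114, which is below the paddle top (134) and above the lip (64).

```bash
python3 -m inch '[{"dp":[0,0,15],"angular":[0,0,0],"fingers":255},{"dp":[0,0,30],"angular":[0,0,0],"fingers":255},{"dp":[0,0,30],"angular":[0,0,0],"fingers":255},{"dp":[0,0,30],"angular":[0,0,0],"fingers":255}]'
python3 -c "
from h import *
st((8,0),74)"
python3 -m inch '[{"dp":[0,-3,30],"angular":[0,0,0],"fingers":255}]'; python3 -c "
from h import *
st()"
```

```text
clock: 2.63
eef_pos: [432.0, 20.6, 75.8]
tcp_rot: [-3.141, -0.0, -1.423]
contact_force: [-0.0, -0.1, -0.4]
opening: 0.001
t 2.63 loc [ 9.7  0.5 75.8] rot [-3.141 -0.    -1.423] Fx,Fy,Fz tray [-0.04 -0.04 -0.41] op 0.0
dp [0.5 1.7 1.8] ang [-0.0009 -0.0001 -0.0006]
clock: 2.72
eef_pos: [439.0, 21.3, 49.4]
tcp_rot: [-3.132, -0.001, -1.423]
contact_force: [2.3, 0.9, -0.7]
opening: -0.0
t 2.72 loc [16.7  0.1 49.4] rot [-3.132e+00 -1.000e-03 -1.423e+00] Fx,Fy,Fz tray [ 2.35  0.52 -0.66] op -0.0
```

I repeated the 30 mm descent in that row by mistake, so the tool is at about 47. There was no contact, so I'm raising it back.

```bash
python3 -m inch '[{"dp":[0,0,-14],"angular":[0,0,0],"fingers":255},{"dp":[0,0,-28],"angular":[0,0,0],"fingers":255},{"dp":[0,0,-28],"angular":[0,0,0],"fingers":255},{"dp":[0,0,-28],"angular":[0,0,0],"fingers":255}]'
python3 -c "
from h import *
import cv2
st()
p,d=vision.grab_frame('side')
cv2.imwrite('pics/s3z.png',cv2.resize(p[60:230,190:350],None,fx=4,fy=3.5,interpolation=2));st()"
```

```text
clock: 3.05
eef_pos: [436.1, 21.2, 74.3]
tcp_rot: [-3.138, -0.0, -1.423]
contact_force: [-0.2, -0.3, -0.6]
opening: -0.002
t 3.05 loc [13.8  0.5 74.3] rot [-3.138 -0.    -1.423] Fx,Fy,Fz tray [-0.22 -0.31 -0.6 ] op -0.0
t 3.1 loc [13.2  0.6 73.8] rot [-3.139 -0.    -1.423] Fx,Fy,Fz tray [ 0.36 -0.66 -0.04] op -0.0
```

View pics/s3z.png

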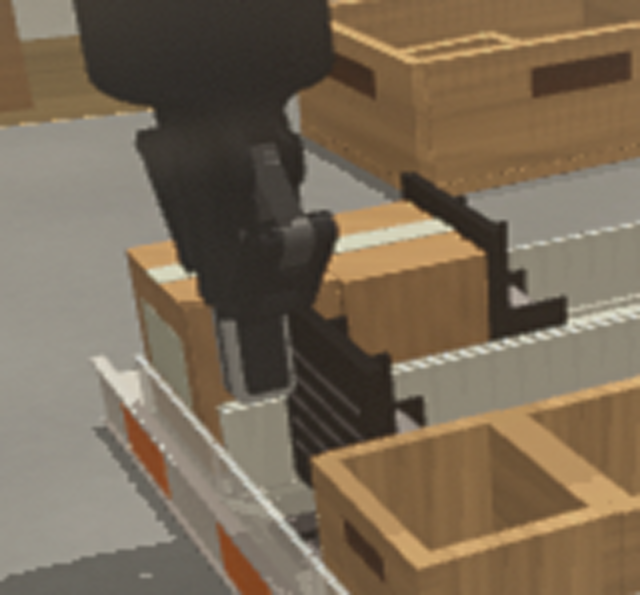

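The side view shows the shut pads just in front of the paddle face, with the tip at zoomed (260,395), about 22 mm below the paddle top and centred. Now the approach and the push.

```bash
python3 -m inch '[{"dp":[0,-3,0],"angular":[0,0,0],"fingers":255},{"dp":[0,-6,0],"angular":[0,0,0],"fingers":255},{"dp":[0,-9,0],"angular":[0,0,0],"fingers":255},{"dp":[0,-12,0],"angular":[0,0,0],"fingers":255},{"dp":[0,-15,0],"angular":[0,0,0],"fingers":255},{"dp":[0,-18,0],"angular":[0,0,0],"fingers":255},{"dp":[0,-21,0],"angular":[0,0,0],"fingers":255},{"dp":[0,-24,0],"angular":[0,0,0],"fingers":255}]'; python3 -c "
from h import *
st()"
```

```text
clock: 3.77
eef_pos: [457.6, 24.7, 72.3]
tcp_rot: [3.14, 0.0, -1.423]
contact_force: [-3.9, -0.3, 0.8]
opening: -0.002
t 3.77 loc [35.7  0.8 72.3] rot [ 3.14   0.    -1.423] Fx,Fy,Fz tray [-3.94  0.32  0.76] op -0.0
```

```bash
python3 -m inch '[{"dp":[0,-5,0],"angular":[0,0,0],"fingers":255},{"dp":[0,-10,0],"angular":[0,0,0],"fingers":255},{"dp":[0,-15,0],"angular":[0,0,0],"fingers":255},{"dp":[0,-20,0],"angular":[0,0,0],"fingers":255},{"dp":[0,-25,0],"angular":[0,0,0],"fingers":255},{"dp":[0,-30,0],"angular":[0,0,0],"fingers":255},{"dp":[0,-35,0],"angular":[0,0,0],"fingers":255},{"dp":[0,-40,0],"angular":[0,0,0],"fingers":255},{"dp":[0,-45,0],"angular":[0,0,0],"fingers":255},{"dp":[0,-50,0],"angular":[0,0,0],"fingers":255},{"dp":[0,-55,0],"angular":[0,0,0],"fingers":255},{"dp":[0,-58,0],"angular":[0,0,0],"fingers":255}]'; python3 -c "
from h import *
import cv2
st()
for n in('top','side'):
    p,d=vision.grab_frame(n);cv2.imwrite('pics/%s4.png'%n,p)
p=cv2.imread('pics/side4.png');cv2.imwrite('pics/s4z.png',cv2.resize(p[60:230,190:350],None,fx=4,fy=3.5,interpolation=2));st()"
```

```text
clock: 4.77
eef_pos: [516.2, 33.4, 72.6]
tcp_rot: [-3.141, -0.0, -1.423]
contact_force: [-4.2, -0.7, -2.3]
opening: 0.002
t 4.77 loc [94.9  0.7 72.6] rot [-3.141 -0.    -1.423] Fx,Fy,Fz tray [-4.26 -0.08 -2.25] op 0.0
t 4.87 loc [94.9  0.7 72.7] rot [-3.141 -0.    -1.423] Fx,Fy,Fz tray [-3.73  0.45 -0.86] op 0.0
```

View pics/s4z.png

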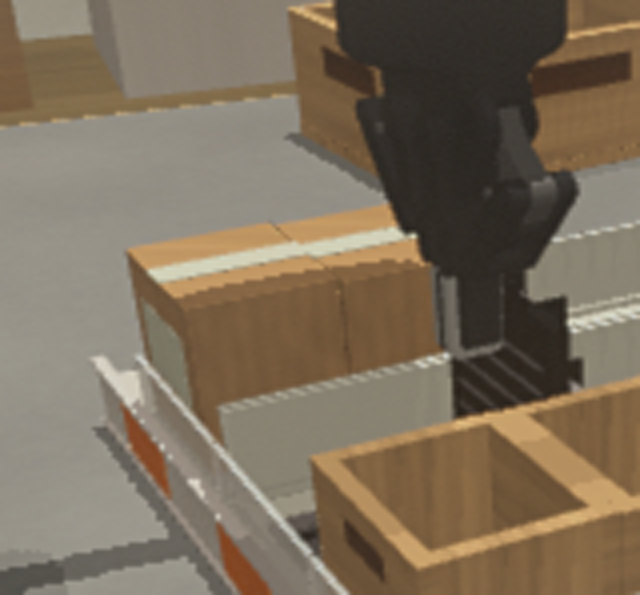

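View pics/top4.png

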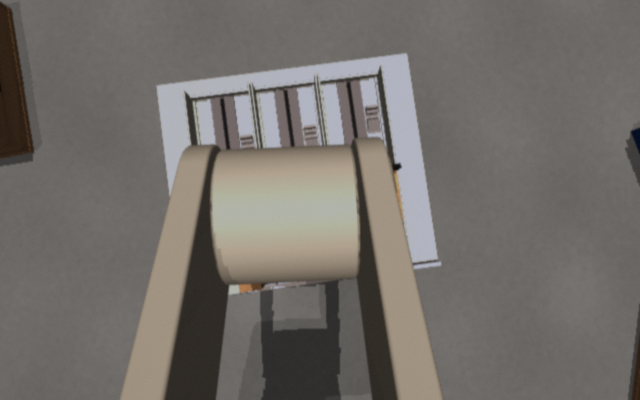

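The side view shows the pads flat on the paddle face, and the paddle's top right corner at about (332,145). The neighbours haven't moved. I'll calibrate the offset from TCP to face, then push on.

```bash
python3 -c "
from h import *
import cv2
p0=cv2.imread('pics/side0.png');cv2.imwrite('pics/z0.png',cv2.resize(p0[130:180,250:310],None,fx=10,fy=10,interpolation=2))
p0=cv2.imread('pics/side4.png');cv2.imwrite('pics/z4.png',cv2.resize(p0[120:180,300:360],None,fx=10,fy=10,interpolation=2))
for u,v in((287.5,162),(331.8,145.5)):
  P=ray('side',u,v,134)[:2]-f;print(P@ex,P@ey)
"
```

```text
47.406646814882954 -38.67438898156821
122.75986466699675 -24.337664118417976
```

View pics/z4.png

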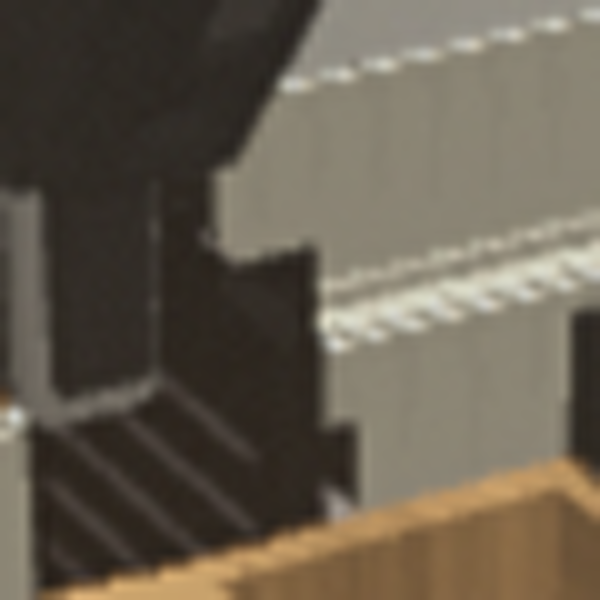

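View pics/z0.png

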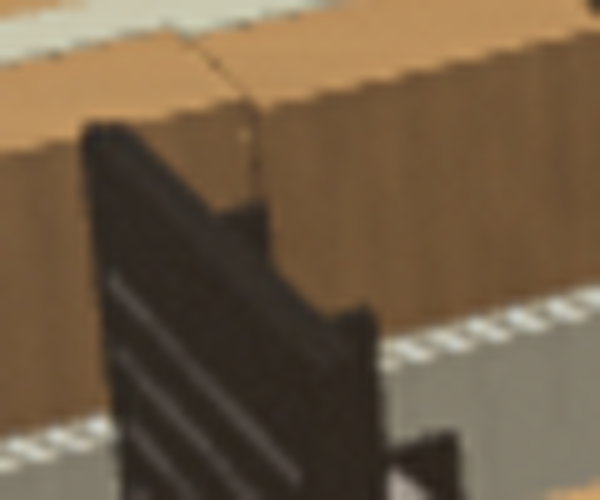

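```bash
python3 -c "
from h import *
for x in (36,40,90,100,106,110,115,120):
  for y in(-44,44):
    print(x,y,np.round(proj('side',np.r_[f+x*ex+y*ey,134]),1))
"
```

```text
36 -44 [281.2 165.7]
36 44 [257.2 141.4]
40 -44 [284. 165.]
40 44 [259.8 140.8]
90 -44 [317.8 156.2]
90 44 [290.8 133.6]
100 -44 [324.3 154.5]
100 44 [296.8 132.3]
106 -44 [328.1 153.5]
106 44 [300.4 131.4]
110 -44 [330.7 152.8]
110 44 [302.7 130.9]
115 -44 [333.9 152. ]
115 44 [305.7 130.2]
120 -44 [337.  151.2]
120 44 [308.6 129.6]
```

```bash
python3 -c "
import cv2,numpy as np
a=cv2.imread('pics/side0.png')[130:210,245:315];b=cv2.imread('pics/side4.png')[115:195,295:365]
g=lambda p:cv2.resize(np.uint8(255*np.clip(p/110.,0,1)**.6),None,fx=5.6,fy=5.6,interpolation=2)
cv2.imwrite('pics/cmp.png',np.hstack([g(a),g(b)]))
d=np.load('pics/side2.npy')
"
```

```text
(no output)
```

View pics/cmp.png

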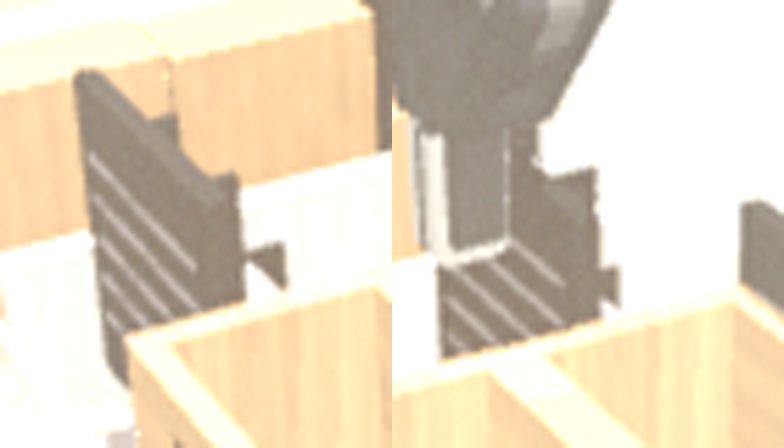

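Comparing the slits in the two pictures gives a slide of 68 mm, with the paddle upright. So face ≈ TCP + 10 mm, the ramp should start at TCP x≈163, and the parked place is at about 188. I'll push on to about 153.

```bash
python3 -m inch '[{"dp":[0,-5,0],"angular":[0,0,0],"fingers":255},{"dp":[0,-10,0],"angular":[0,0,0],"fingers":255},{"dp":[0,-15,0],"angular":[0,0,0],"fingers":255},{"dp":[0,-20,0],"angular":[0,0,0],"fingers":255},{"dp":[0,-25,0],"angular":[0,0,0],"fingers":255},{"dp":[0,-30,0],"angular":[0,0,0],"fingers":255},{"dp":[0,-35,0],"angular":[0,0,0],"fingers":255},{"dp":[0,-40,0],"angular":[0,0,0],"fingers":255},{"dp":[0,-45,0],"angular":[0,0,0],"fingers":255},{"dp":[0,-50,0],"angular":[0,0,0],"fingers":255},{"dp":[0,-55,0],"angular":[0,0,0],"fingers":255},{"dp":[0,-58,0],"angular":[0,0,0],"fingers":255}]'; python3 -c "
from h import *
st()"
for i in 1; do :; done
python3 -m inch '[{"dp":[0,-2,0],"angular":[0,0,0],"fingers":255},{"dp":[0,-4,0],"angular":[0,0,0],"fingers":255},{"dp":[0,-4,0],"angular":[0,0,0],"fingers":255}]'; python3 -c "
from h import *
st()"
```

```text
clock: 5.87
eef_pos: [573.6, 42.0, 72.7]
tcp_rot: [-3.141, 0.0, -1.423]
contact_force: [-4.7, -0.3, 0.8]
opening: 0.001
t 5.87 loc [152.9   0.8  72.7] rot [-3.141  0.    -1.423] Fx,Fy,Fz tray [-4.7   0.44  0.83] op 0.0
clock: 6.12
eef_pos: [577.2, 42.5, 72.6]
tcp_rot: [-3.141, 0.0, -1.423]
contact_force: [-4.2, 0.3, 1.1]
opening: 0.002
t 6.12 loc [156.5   0.8  72.6] rot [-3.141  0.    -1.423] Fx,Fy,Fz tray [-4.15  0.93  1.1 ] op 0.0
```

```bash
q(){ python3 -c "
from h import *
st()"; }
python3 -m inch '[{"dp":[0,-2,0],"angular":[0,0,0],"fingers":255},{"dp":[0,-4,0],"angular":[0,0,0],"fingers":255},{"dp":[0,-4,0],"angular":[0,0,0],"fingers":255}]' >/dev/null; q
python3 -m inch '[{"dp":[0,-2,0],"angular":[0,0,0],"fingers":255},{"dp":[0,-4,0],"angular":[0,0,0],"fingers":255},{"dp":[0,-4,0],"angular":[0,0,0],"fingers":255}]' >/dev/null; q
python3 -m inch '[{"dp":[0,-2,0],"angular":[0,0,0],"fingers":255},{"dp":[0,-4,0],"angular":[0,0,0],"fingers":255},{"dp":[0,-4,0],"angular":[0,0,0],"fingers":255}]' >/dev/null; q
python3 -m inch '[{"dp":[0,-2,0],"angular":[0,0,0],"fingers":255},{"dp":[0,-4,0],"angular":[0,0,0],"fingers":255},{"dp":[0,-4,0],"angular":[0,0,0],"fingers":255}]' >/dev/null; q
```

```text
t 6.37 loc [160.4   0.7  72.6] rot [-3.141  0.    -1.423] Fx,Fy,Fz tray [-3.66  1.78  1.65] op -0.0
t 6.62 loc [164.4   0.7  72.6] rot [-3.141  0.    -1.423] Fx,Fy,Fz tray [-3.68  1.56  1.54] op 0.0
t 6.87 loc [167.9   0.7  72.6] rot [ 3.141  0.    -1.423] Fx,Fy,Fz tray [-4.69  2.08  2.44] op -0.0
t 7.12 loc [171.7   0.8  72.6] rot [ 3.141  0.    -1.423] Fx,Fy,Fz tray [-6.26  1.94  3.45] op 0.0
```

The ramp starts at about TCP x≈165, as predicted. From here I go in finer steps.

```bash
q(){ python3 -c "
from h import *
st()"; }
python3 -m inch '[{"dp":[0,-1.5,0],"angular":[0,0,0],"fingers":255},{"dp":[0,-3,0],"angular":[0,0,0],"fingers":255},{"dp":[0,-3,0],"angular":[0,0,0],"fingers":255}]' >/dev/null; q
python3 -m inch '[{"dp":[0,-1.5,0],"angular":[0,0,0],"fingers":255},{"dp":[0,-3,0],"angular":[0,0,0],"fingers":255},{"dp":[0,-3,0],"angular":[0,0,0],"fingers":255}]' >/dev/null; q
python3 -m inch '[{"dp":[0,-1,0],"angular":[0,0,0],"fingers":255},{"dp":[0,-2,0],"angular":[0,0,0],"fingers":255},{"dp":[0,-2,0],"angular":[0,0,0],"fingers":255}]' >/dev/null; q
python3 -m inch '[{"dp":[0,-1,0],"angular":[0,0,0],"fingers":255},{"dp":[0,-2,0],"angular":[0,0,0],"fingers":255},{"dp":[0,-2,0],"angular":[0,0,0],"fingers":255}]' >/dev/null; q
```

```text
t 7.37 loc [174.6   0.8  72.6] rot [ 3.14   0.    -1.423] Fx,Fy,Fz tray [-6.59  1.36  3.18] op -0.0
t 7.62 loc [177.4   0.8  72.6] rot [ 3.14   0.    -1.423] Fx,Fy,Fz tray [-6.96  0.41  3.  ] op -0.0
t 7.87 loc [179.3   0.8  72.6] rot [ 3.14   0.    -1.423] Fx,Fy,Fz tray [-6.9   1.58  3.97] op 0.0
t 8.12 loc [181.6   0.8  72.6] rot [ 3.141  0.    -1.423] Fx,Fy,Fz tray [-5.99  1.66  2.5 ] op -0.0
```

```bash
q(){ python3 -c "
from h import *
st()"; }
python3 -m inch '[{"dp":[0,-1,0],"angular":[0,0,0],"fingers":255},{"dp":[0,-1,0],"angular":[0,0,0],"fingers":255},{"dp":[0,-1,0],"angular":[0,0,0],"fingers":255}]' >/dev/null; q
python3 -m inch '[{"dp":[0,-1,0],"angular":[0,0,0],"fingers":255},{"dp":[0,-1,0],"angular":[0,0,0],"fingers":255},{"dp":[0,-1,0],"angular":[0,0,0],"fingers":255}]' >/dev/null; q
python3 -m inch '[{"dp":[0,-1,0],"angular":[0,0,0],"fingers":255},{"dp":[0,-1,0],"angular":[0,0,0],"fingers":255},{"dp":[0,-1,0],"angular":[0,0,0],"fingers":255}]' >/dev/null; q
```

```text
t 8.37 loc [184.5   0.4  73. ] rot [-3.139 -0.    -1.423] Fx,Fy,Fz tray [ 0.17 -0.22 -0.  ] op 0.0
t 8.62 loc [184.7   0.6  72.8] rot [-3.141 -0.    -1.423] Fx,Fy,Fz tray [-0.07  0.76 -0.15] op -0.0
t 8.87 loc [185.2   0.7  72.6] rot [-3.141 -0.    -1.423] Fx,Fy,Fz tray [-0.21  1.06  0.4 ] op 0.0
```

```bash
q(){ python3 -c "
from h import *
st()"; }
python3 -m inch '[{"dp":[0,-1,0],"angular":[0,0,0],"fingers":255},{"dp":[0,-1,0],"angular":[0,0,0],"fingers":255},{"dp":[0,-1,0],"angular":[0,0,0],"fingers":255}]' >/dev/null; q
python3 -m inch '[{"dp":[0,-1,0],"angular":[0,0,0],"fingers":255},{"dp":[0,-1,0],"angular":[0,0,0],"fingers":255},{"dp":[0,-1,0],"angular":[0,0,0],"fingers":255}]' >/dev/null; q
```

```text
t 9.12 loc [186.2   0.7  72.6] rot [-3.141  0.    -1.423] Fx,Fy,Fz tray [-0.45  0.18 -0.19] op -0.0
t 9.37 loc [187.1   0.7  72.6] rot [-3.142 -0.    -1.423] Fx,Fy,Fz tray [0.51 0.49 0.83] op -0.01
```

The force rose to about 7 N on the ramp, dropped to nothing past the crest, and the paddle is now standing ahead of the fingers by itself. Backing off along the tray.

```bash
python3 -m inch '[{"dp":[0,4,0],"angular":[0,0,0],"fingers":255},{"dp":[0,12,0],"angular":[0,0,0],"fingers":255},{"dp":[0,24,0],"angular":[0,0,0],"fingers":255},{"dp":[0,40,0],"angular":[0,0,0],"fingers":255},{"dp":[0,55,-20],"angular":[0,0,0],"fingers":255},{"dp":[0,75,-45],"angular":[0,0,0],"fingers":255},{"dp":[0,95,-75],"angular":[0,0,0],"fingers":255},{"dp":[0,120,-105],"angular":[0,0,0],"fingers":255},{"dp":[0,150,-120],"angular":[0,0,0],"fingers":255},{"dp":[0,185,-120],"angular":[0,0,0],"fingers":255},{"dp":[0,200,-120],"angular":[0,0,0],"fingers":255},{"dp":[0,200,-120],"angular":[0,0,0],"fingers":255}]'
python3 -c "
from h import *
import cv2
st()
for n in('top','side'):
    p,d=vision.grab_frame(n);cv2.imwrite('pics/%s5.png'%n,p)
st()
p=cv2.imread('pics/top5.png');cv2.imwrite('pics/t5z.png',cv2.resize(p[70:190,250:370],None,fx=5,fy=5,interpolation=2))"
```

```text
clock: 10.37
eef_pos: [405.5, 17.1, 192.5]
tcp_rot: [3.14, 0.0, -1.423]
contact_force: [0.0, 0.6, -0.1]
opening: -0.001
t 10.37 loc [-17.    0.9 192.5] rot [ 3.14   0.    -1.423] Fx,Fy,Fz tray [ 0.11  0.63 -0.05] op -0.0
t 10.47 loc [-13.    0.7 192.9] rot [-3.14  -0.    -1.423] Fx,Fy,Fz tray [0.44 0.2  0.55] op -0.0
```

View pics/t5z.png

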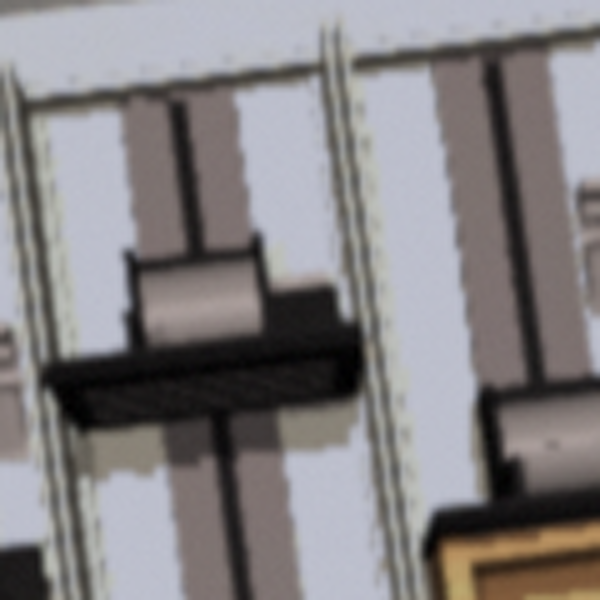

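View pics/side5.png

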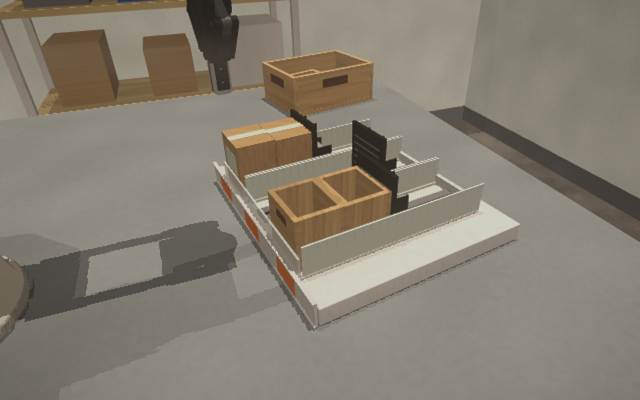

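View pics/top5.png

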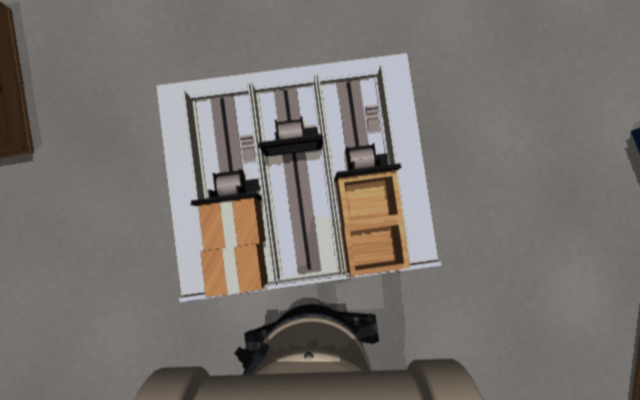

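The paddle stays parked, with its top at about (291,143) in the top view, and the neighbours look unchanged. Measuring the parked place, and whether it is at rest:

```bash
python3 -c "
from h import *
import cv2
L=lambda P:np.round([(P[:2]-f)@ex,(P[:2]-f)@ey],1)
for u,v,z in((205,370,134),(75,425,38),(355,398,38)):print(L(ray('top',250+u/5,70+v/5,z)))
a=cv2.imread('pics/top0.png');b=cv2.imread('pics/top5.png');s=cv2.imread('pics/side0.png');t5=cv2.imread('pics/side5.png')
p,_=vision.grab_frame('top')
for nm,y0,y1,x0,x1 in(('carton',160,285,185,258),('boxes',140,270,342,410)):print(nm,cv2.phaseCorrelate(*[np.float64(cv2.cvtColor(q[y0:y1,x0:x1],6)) for q in(a,b)]))
print('paddle',cv2.phaseCorrelate(*[np.float64(cv2.cvtColor(q[110:165,255:330],6)) for q in(b,p)]));st()
"
```

```text
[195.4   0.7]
[200.5  44.8]
[197.7 -41.9]
carton ((0.4830882312181686, 0.526706256840356), 0.9973743058217982)
boxes ((-0.006824825566916104, 0.4607137962083385), 0.9846632524683187)
paddle ((0.49696166455006363, -0.032038401257583615), 1.0023401762664808)
t 10.52 loc [-12.2   0.7 192.9] rot [-3.14  -0.    -1.423] Fx,Fy,Fz tray [0.19 0.78 0.08] op -0.0
```

```bash
python3 -m inch '[{"dp":[0,0,0],"angular":[0,0,0],"fingers":255},{"dp":[0,0,0],"angular":[0,0,0],"fingers":255},{"dp":[0,0,0],"angular":[0,0,0],"fingers":255},{"dp":[0,0,0],"angular":[0,0,0],"fingers":255},{"dp":[0,0,0],"angular":[0,0,0],"fingers":255},{"dp":[0,0,0],"angular":[0,0,0],"fingers":255}]'; python3 -c "
from h import *
import cv2
p,_=vision.grab_frame('top');b=cv2.imread('pics/top5.png')
print(np.abs(p[110:165,255:330].astype(int)-b[110:165,255:330]).mean());st()
from rig import sign_off
print(sign_off())"
```

```text
clock: 11.02
eef_pos: [409.7, 17.6, 192.4]
tcp_rot: [3.141, 0.0, -1.423]
contact_force: [0.7, -0.5, 0.3]
opening: 0.0
1.156121212121212
t 11.07 loc [-12.9   0.8 192.5] rot [ 3.141  0.    -1.423] Fx,Fy,Fz tray [0.09 0.97 0.34] op 0.0
the job is handed in; nothing more can be done
None
```

The paddle in the empty centre tray is parked in its rear latch, and the job was handed in at about 11 s. No verdict was reported.

**The push:** I pushed on the front face with the shut fingertips. The measured force was about 4 N along the track and about 7 N on the ramp. It then fell to zero as the pawl dropped into the notch. I crept about 3 mm further without touching the paddle again, then drew the hand back and up.

**Last checks:**
- **Parked place:** The paddle stayed put with the hand away, with no visible change between pictures about 0.6 s apart. Its face measured 195–200 mm behind the deck's front edge, against an estimated 198 mm when parked. That is about the same spread as the 3.5 mm allowed, so the clearer evidence for the latch is the force drop and the paddle holding by itself.
- **Neighbours:** The goods and paddles of the full trays showed no more than half a pixel of apparent shift, under 1 mm.

**What disagreed or went wrong:**
- **Tip height:** The side camera showed the fingertips about 40 mm higher than the reported tool height. I chose a pushing height that was right under either reading.
- **Extra descent:** I typed one descent twice by mistake, so the tool dipped about 27 mm lower than intended. It touched nothing, and I raised it before pushing.
- **Corner reading:** Mid-push, the paddle's top corner in the side picture was a few pixels off a pure slide. The slits on its face agreed with one.

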